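# Weigh the pail with the hand spring scale

### The job

Weigh the steel pail that holds a food tin: take the hand spring scale out of its stand, hook it under the pail's handle and raise it slowly, straight up, until the pail hangs clear of its wooden board all round, but never more than 15 mm above it, and keep it still there for two seconds. Then set the pail gently back on its board, unhook the scale and put it back upright in its stand. Touch the pail and the tin with nothing but the scale's hook, and leave everything else where it is.

Things in the scene. Friction and masses are not known exactly. Their poses are not given: they have to be found in the camera images.
- spring_scale: hand spring scale, loose, about 0.2 kg, upright in its stand: grey plastic housing 42 (x) x 30 (y) x 72 (z) mm, below it a steel hook on a sprung rod. Origin: centre of the housing's underside; z up. Grip the housing across its 30 mm width (along y), about 45 mm above the origin. The hook lies in the x-z plane and reaches 83 mm below the origin
- scale_hook (a joint): how far the hook is drawn down out of the housing, m: 0 unloaded, 0.062 at its end stop. The spring starts to give at a pull of about 0.2 N and then gives 1 mm for each 0.12 N
- hook_seat (a point): lowest point of the hook's inside, where a hanging bar rests: 77 mm straight below the scale's origin when unloaded; moves down with the hook
- hook_tip (a point): top of the hook's upturned tip, at x = +17, z = -61 mm from the scale's origin when unloaded. The hook is open towards the scale's +x: a bar enters above this tip and below the bend of the 6 mm rod (underside at z = -33 mm, x = 0); behind the seat the hook bows back to x = -21 mm
- scale_stand: fixed steel stand: base plate 130 x 110 x 8 mm, a post at x = +60 mm and a horizontal shelf 6 mm thick, 70 mm wide in y, from x = -34 to +66 mm, top 118 mm above the worktop. The scale stands on the shelf, its rod in a slot, its hook below. Origin: on the worktop under the seat; z up
- stand_seat (a point): centre of the seat, on the shelf's top; the scale's origin belongs here, its x along the stand's x. Lips 10 mm high guide the housing: inner faces at y = +-20 mm and, behind, at x = +26 mm from here; the front (-x) is open
- slot_mouth (a point): front end of the shelf's slot, on its top, 34 mm before the seat (-x). The slot is 20 mm wide, runs along x to 18 mm behind the seat. To take the scale out or put it back, its underside goes 15 to 30 mm above the shelf's top, moved along x; 70 mm before the seat the hook is clear of the shelf
- board: fixed wooden board 160 x 160 x 12 mm on which the pail stands; origin: centre of its underside on the worktop, z up
- pail: round steel pail, loose, 124 mm wide at the rim, 55 mm high without handle; origin: centre of its underside, z up. A stiff, fixed handle of 5 mm wire stands upright in its y-z plane. Pail and tin together weigh 0.32 to 0.72 kg, not known beforehand; the tin may be off-centre, so the hanging pail leans a little (up to 0.15 rad) and one edge leaves the board first
- bail_top (a point): the peak of the pail's wire handle (centre of the wire), on the pail's axis, 120 mm above its origin; from here the wire slopes down to both sides along the pail's y, reaching the rim at y = +-64 mm
- tin: food tin, loose in the pail, 75 mm wide, 58 mm tall; origin: centre of its underside, which stands on the pail's floor 4 mm above the pail's origin
- shaker: bystander, loose: salt shaker, 44 mm wide, 90 mm tall; origin: centre of its underside
- small_jar: bystander, loose: small jar of spread with a screw lid, 67 mm wide, 98 mm tall; origin: centre of its underside
- ramekin: bystander, loose: white ribbed ramekin, 69 mm wide, 46 mm tall; origin: centre of its underside
- ring: bystander, loose: round steel pastry cutter, 60 mm wide, 38 mm tall; origin: centre of its underside
- tape: bystander, loose: roll of tape lying flat, 104 mm wide, 25 mm tall; origin: centre of its underside

How it is judged:
By the outcome, as a careful person would: the job done as asked, in the order asked, and still so for the second after the job is handed in, with the robot touching nothing.
It also fails if it takes over 72 s, if anything falls off the work surface, if the arm or the gripper's body presses on something with over 40 N, if the wrist force passes 120 N, or if a joint passes its speed limit or range.

### The arm

A 6-joint arm with a two-finger parallel gripper is mounted at the origin on a cart in front of the work surface, level with it; the furniture and walls round the work are solid. World frame = base frame: x ahead of the robot, y to its left, z up, the work surface at z = 0. Lengths are in mm, angles in rad, forces in N, time in s.
With the tool pointing down it reaches from about 300 to 775 mm from the base axis. Payload 14.6 kg.
Tool frame: the origin (TCP) lies on the mounting face of the last link; the fingertips stand 199 mm ahead of it and the grasp point (between the pads) lies 180 mm ahead of it; z points along the fingers, y is the line along which they close (so a half turn about z gives the same grasp; the last joint's range is limited). The gripper opens to 94 mm and grips with 3 to 60 N. Pads are 16 mm wide; open, the fingers measure 119 mm over their backs; the gripper's body (75 mm by 177 mm) begins 78 mm behind the grasp point.
Start: joints at [-1.189, 0.3, 1.521, -0, 1.321, -0.067], TCP at [238.629, -495.527, 404.646] pointing down, gripper open.
Joint ranges: [-3.03, 3.03], [-0.79, 2.21], [0.23, 2.52], [-1.04, 4.18], [0, 3.07], [-2.55, 2.55]. Speed limits (rad/s): [2.22, 2.22, 2.57, 3.14, 3.14, 3.14].

### API

Orientations are given as [roll, pitch, yaw] about the fixed x, y, z axes, in that order (R = Rz(yaw) Ry(pitch) Rx(roll)).
In Python, from cell import manip gives the robot as it stands. The module is installed in compiled form; this text tells all that it offers.
- The arm moves only by the shell command python3 -m creep 'ROWS' [FORCE]. ROWS is a JSON object of lists of equal length, an entry for each row: "slide": the shift along the world's x, y, z in cm, a list of three; "turn": the turn about the world's z in rad; "claw": the opening, from 0 (shut) to 1 (fully open). A call has 1 to 8 rows; each row shifts and turns the commanded pose from where the row before left it; what a row does not reach is not made up. A row lasts 1/8 s, in which the tool goes at most 62.5 mm and 10.7 degrees, less where a joint would pass 70% of its speed; a pose out of reach is approached as far as the arm can. A call with a gripper value outside its range is refused whole. The fingers move at their own pace and stop on an object; FORCE is the grip in N (left out, the last holds). Time passes only in rows, so rows that do not move let the fingers close. It gives the time, the measured TCP pose, the force, the opening and the grip force at its end, in the units of the state.
- manip.read_state(): the state, without advancing time (a new reading comes with each control period).
- manip.camera(name): name is "scene" or "top"; returns (picture, depth): 420x560x3 uint8, red, green, blue; 420x560 float32, mm along the optical axis (not along the pixel's ray), 0 where there is no reading.
- manip.calibration(name): a dict with "intrinsics" (3x3 intrinsics, pixels), "pose" (4x4, takes a point from camera to world coordinates). Camera axes: x right, y up, looking along -z (the intrinsics and any distortion apply to the point x, -y, -z); pixel columns grow to the right and rows downward; lengths in mm; the calibration is good to about 2 mm. A picture is of the moment at which its call begins. calibration takes no time and is no camera call.
- manip.sign_off(): hands the job in; it is judged then, once.
Trained networks look in the newest picture that a camera, given by its name, has taken for a name from the list of things; names that differ only in an ending like _2 or _b are one class to them, and where a whole thing is asked for, a point or a joint stands for the part that bears it (a point fixed in the world has none). Each returns a list of dicts, best first, with "score" (0 to 1); they miss things now and then, are a little off and sometimes report something else, mostly with a low value. They report only what shows in the picture. A call takes as long as a camera call.
- manip.cut_out(query, camera): "mask" (420x560 bool, what is visible of it) and "position" ([column, row] in pixels, amid what is visible of it).
The state is a dict: "clock": time; "joints": joint angles; "qd": joint speeds; "effort": joint torques, N m; "eef_pos": TCP position; "eef_rot": TCP orientation; "wrist_force": force on the tool from outside, world axes, zero at the start; "moment": the same for the moment, N m; "finger_gap": finger opening in mm; "finger_force": force on a finger pad.
Only numpy, scipy, OpenCV 4.12 (cv2) and the standard library are available. Lean on these libraries where they do the work, as an engineer would, in place of code of your own. Each camera call takes 0.05 s, during which the arm holds its last target. There are 200 camera calls.

## Working session

There is one attempt and no reset: what is moved stays moved. The work goes in short steps, Python scripts to look and compute and a shell command to move; the robot and the scene stay as the last step left them, time stands still between calls to the robot, and variables do not carry over. Pictures are saved under pics/ and viewed, at most 10 in all, crops included, and the job is handed in when it is done.

```bash
mkdir -p pics
cat > h.py <<'E'
import numpy as np, cv2
from cell import manip
def cloud(name,depth):
    c=manip.calibration(name);K=np.array(c["intrinsics"]);T=np.array(c["pose"])
    v,u=np.mgrid[0:420,0:560]
    x=(u-K[0,2])/K[0,0]*depth; y=(v-K[1,2])/K[1,1]*depth
    P=np.stack([x,-y,-depth],-1)@T[:3,:3].T+T[:3,3]
    P[depth==0]=np.nan
    return P
E
python3 - <<'E'
from h import *
for n in("scene","top"):
    im,d=manip.camera(n);cv2.imwrite(f"pics/{n}0.png",im[:,:,::-1]);np.save(f"{n}_d.npy",d)
    c=manip.calibration(n);print(n,{k:np.round(v,3).tolist() for k,v in c.items() if k!='x'})
    P=cloud(n,d)
    for q in("spring_scale","scale_stand","board","pail","bail_top","tin","scale_hook","shaker","small_jar","ramekin","ring","tape"):
        for r in manip.cut_out(q,n)[:2]:
            m=r["mask"];Q=P[m];Q=Q[~np.isnan(Q[:,0])]
            if len(Q): print(q,round(r["score"],2),np.round(r["position"]),m.sum(),"lo",np.percentile(Q,3,axis=0).round(),"med",np.median(Q,axis=0).round(),"hi",np.percentile(Q,97,axis=0).round())
s=manip.read_state();print(s)
E
```

```text
scene {'intrinsics': [[390.153, 0.0, 278.093], [0.0, 390.153, 217.055], [0.0, 0.0, 1.0]], 'pose': [[0.997, -0.057, 0.045, 624.433], [0.073, 0.776, -0.626, -716.25], [0.001, 0.628, 0.779, 994.15], [0.0, 0.0, 0.0, 1.0]]}
spring_scale 0.81 [271. 261.] 417 lo [ 552. -199.   44.] med [ 572. -195.  174.] hi [ 592. -172.  190.]
scale_stand 0.9 [280. 286.] 1911 lo [ 525. -234.    2.] med [ 593. -198.    7.] hi [ 646. -148.  126.]
board 0.9 [274. 204.] 885 lo [493.  97.   1.] med [552. 132.   9.] hi [650. 245.  14.]
pail 0.74 [280. 196.] 500 lo [528. 125.  12.] med [575. 146.  41.] hi [637. 227.  66.]
bail_top 0.61 [288. 195.] 516 lo [528. 125.  13.] med [580. 150.  43.] hi [639. 237.  67.]
tin 0.64 [286. 181.] 470 lo [553. 148.  27.] med [588. 179.  67.] hi [621. 227.  99.]
shaker 0.58 [234. 228.] 273 lo [424. -21.   5.] med [444. -13.  52.] hi [459.   6.  88.]
small_jar 0.69 [327. 230.] 691 lo [693. -31.  -3.] med [722. -18.  80.] hi [754.  64.  98.]
small_jar 0.3 [280. 350.] 681 lo [ 569. -396.    1.] med [ 598. -357.    9.] hi [ 628. -334.   45.]
ramekin 0.75 [280. 351.] 650 lo [ 569. -39
[... 2027 characters left out ...]
 hi [547. 375.  30.]
{'clock': 1.3, 'joints': array([-1.18859306e+00,  2.99915212e-01,  1.52103229e+00, -9.99056300e-08,
        1.32069660e+00, -6.66121178e-02]), 'qd': array([-0.00041467,  0.00078556,  0.00074868, -0.00032822, -0.00037637,
       -0.00053058]), 'effort': array([-1.97439287e-03, -5.31662357e+01, -3.52917624e+01,  7.07210717e-02,
        2.12521548e-02, -2.03066713e-05]), 'eef_pos': array([ 238.63089076, -495.52154712,  404.62356181]), 'eef_rot': array([-3.14154132e+00, -3.32750208e-06,  4.48815405e-01]), 'wrist_force': array([-0.21189088, -0.42145007,  0.27482594]), 'moment': array([ 0.01903114, -0.00417639,  0.05316346]), 'finger_force': 0.0, 'finger_gap': 94.171273487371}
```

Run:
```python
from h import *
a=cv2.imread("pics/scene0.png");b=cv2.imread("pics/top0.png")
s=a[150:320,190:350];t=b[150:290,180:380]
s=cv2.resize(s,None,fx=3.5,fy=3.5,interpolation=cv2.INTER_CUBIC)
cv2.imwrite("pics/sc.png",s)
cv2.imwrite("pics/tc.png",cv2.resize(t,None,fx=4,fy=4,interpolation=cv2.INTER_CUBIC))
```

```text
(no output)
```

View pics/sc.png

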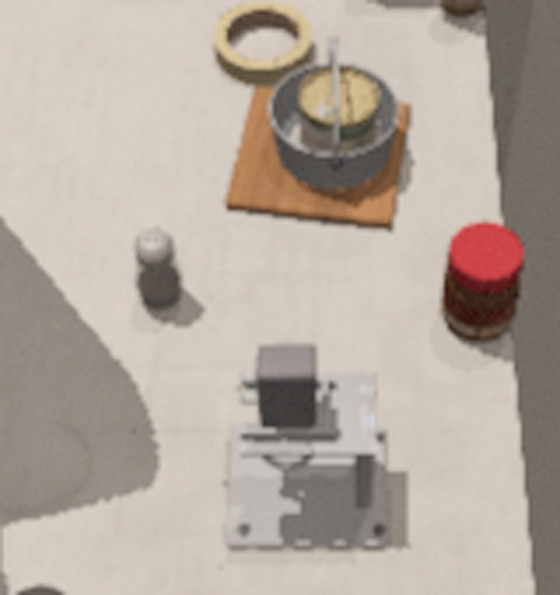

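View pics/tc.png

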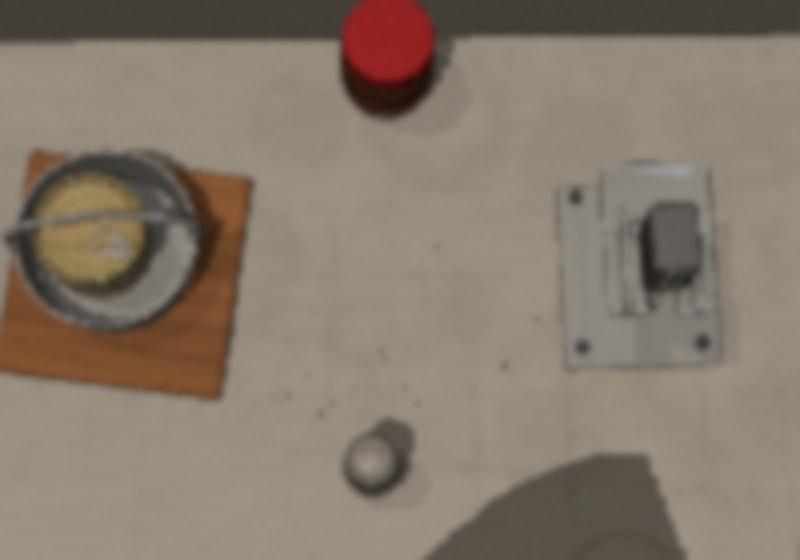

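The scene crop shows the stand (280,460) with its post on the right (+x) and the scale upright at (287,385). The pail sits on its board at (335,125), its handle running roughly along world y. Now I'll fit the geometry.

```bash
cat > fit.py <<'E'
from h import *
from scipy.optimize import least_squares
for n in("scene","top"):
    d=np.load(f"{n}_d.npy");P=cloud(n,d).reshape(-1,3);P=P[~np.isnan(P[:,0])]
    def box(x0,x1,y0,y1,z0,z1):
        return P[(P[:,0]>x0)&(P[:,0]<x1)&(P[:,1]>y0)&(P[:,1]<y1)&(P[:,2]>z0)&(P[:,2]<z1)]
    def rect(Q,t):
        r=cv2.minAreaRect(Q[:,:2].astype(np.float32));print(n,t,len(Q),np.round(r[0],1),np.round(r[1],1),round(r[2],1),"z",np.median(Q[:,2]).round(1))
    rect(box(500,670,-270,-110,4.5,16),"base")
    rect(box(500,670,-270,-110,112,124),"shelf")
    rect(box(500,670,-270,-110,183,200),"scaletop")
    rect(box(470,680,70,280,8,17),"board")
    Q=box(500,670,100,270,60,71)
    f=lambda p:np.hypot(Q[:,0]-p[0],Q[:,1]-p[1])-61
    s=least_squares(f,[585,180],loss="soft_l1",f_scale=2);print(n,"rim",s.x.round(1),np.median(abs(s.fun)).round(1),len(Q))
    H=box(500,670,100,270,84,145)
    if len(H)>5:
        l=cv2.fitLine(H[:,:2].astype(np.float32),cv2.DIST_HUBER,0,.01,.01).ravel();k=H[:,2].argsort()[-8:]
        print(n,"handle",len(H),l.round(3),"yaw",np.arctan2(-l[0]*np.sign(l[1]),abs(l[1])).round(3),"top",H[k].mean(0).round(1))
    np.savetxt(f"H{n}.txt",H,fmt="%.1f")
E
python3 fit.py; cat Htop.txt | head -60
```

```text
scene base 835 [ 585.  -181.5] [129.3 108.8] 4.0 z 6.5
scene shelf 539 [ 586.3 -180.5] [99.8 71.1] 4.8 z 116.2
scene scaletop 175 [ 571.1 -183.7] [40.  28.9] 3.8 z 187.3
scene board 712 [566.8 186.2] [178.5 169. ] 86.4 z 10.5
scene rim [546.4 173.1] 16.0 406
scene handle 40 [ 8.50000e-02 -9.96000e-01  5.85275e+02  1.69983e+02] yaw 0.085 top [582.8 185.  129.2]
top base 983 [ 585.2 -189. ] [169.4 158.6] 0.3 z 8.3
top shelf 582 [ 585.1 -179.6] [101.4  70.3] 4.3 z 118.6
top scaletop 201 [ 569.2 -182.4] [42.5 29.8] 6.5 z 189.9
top board 1596 [578.9 172. ] [198.9 196.9] 84.4 z 12.8
top rim [586.7 154.6] 17.5 459
top handle 99 [ 1.00000e-01 -9.95000e-01  5.82362e+02  1.82911e+02] yaw 0.1 top [582.1 187.4 135.5]
585.5 191.1 127.7
584.0 187.4 134.3
582.9 184.1 139.3
583.0 181.5 139.6
585.2 180.3 130.8
585.4 177.8 130.1
586.7 176.0 125.2
585.4 172.5 131.0
583.5 207.4 122.2
581.6 203.3 130.8
582.0 200.9 129.6
581.1 197.6 133.6
581.5 195.2 132.5
581.1 192.4 134.4
581.3 189.8 134.3
581.7 187.5 132.9
581.5 184.7 134.2
581.6 182.1 134.3
583.2 180.6 127.8
583.6 178.2 126.6
582.2 174.6 133.2
583.4 172.8 128.4
584.4 170.7 124.6
583.8 167.7 127.5
584.8 165.7 123.9
584.6 162.9 125.2
585.2 160.7 122.9
585.4 158.1 122.8
586.5 156.1 118.6
587.3 153.9 115.7
585.6 150.3 123.0
587.2 148.5 116.9
586.9 145.7 118.7
587.7 143.4 115.8
588.2 141.1 114.0
588.4 138.5 113.6
580.9 223.2 119.3
579.8 219.7 124.4
580.8 217.8 120.8
580.6 215.0 121.9
579.8 211.7 125.7
579.7 208.9 126.7
579.9 206.4 126.3
579.9 203.8 126.8
579.4 200.8 129.3
578.9 197.7 131.8
579.1 195.2 131.5
579.0 192.5 132.2
582.2 168.2 123.2
582.9 166.0 120.7
582.2 162.9 124.0
581.6 159.9 127.1
583.0 158.1 121.7
583.2 155.5 121.2
583.7 153.2 119.7
584.8 151.2 115.2
584.4 148.3 117.3
584.6 145.7 116.9
584.9 143.2 116.3
586.9 141.6 108.3
```

```bash
python3 - <<'E'
from h import *
from scipy.optimize import least_squares
for n in("scene","top"):
    P=cloud(n,np.load(f"{n}_d.npy")).reshape(-1,3);P=P[~np.isnan(P[:,0])]
    r=np.hypot(P[:,0]-583,P[:,1]-185);Q=P[(r>53)&(r<69)&(P[:,2]>58)&(P[:,2]<73)]
    s=least_squares(lambda p:np.hypot(Q[:,0]-p[0],Q[:,1]-p[1])-61,[583,185],loss="soft_l1",f_scale=1);print(n,"rim",s.x.round(1),np.median(abs(s.fun)).round(1),len(Q))
    H=np.loadtxt(f"H{n}.txt")
    s=least_squares(lambda p:p[0]-p[2]*abs(H[:,1]-p[1])-H[:,2],[132,185,.8],loss="soft_l1",f_scale=2);print("peak z,y,slope",s.x.round(2))
    R=P[(abs(P[:,0]-570)<60)&(abs(P[:,1]+182)<60)&(P[:,2]>180)&(P[:,2]<200)]
    print("scale",((R[:,:2].min(0)+R[:,:2].max(0))/2).round(1),len(R))
E
python3 -m creep '{"slide":[[4,3.8,0.3],[4,3.8,0.3],[4,3.8,0.3],[4,3.8,0.3],[4,3.8,0.3],[4,3.8,0.3],[4,3.8,0],[4,3.8,0]],"turn":[-0.05,-0.05,-0.05,-0.05,-0.05,-0.05,-0.05,-0.02],"claw":[1,1,1,1,1,1,1,1]}' 20
```

```text
scene rim [583.9 185.5] 1.2 159
peak z,y,slope [133.4  187.65   0.58]
scale [ 570.2 -184.1] 191
top rim [581.9 186.1] 1.2 218
peak z,y,slope [138.31 187.89   0.62]
scale [ 569.  -181.9] 209
clock: 2.3
eef_pos: [559.8, -190.1, 422.8]
eef_rot: [3.141, -0.0, 0.078]
wrist_force: [0.9, -0.3, 0.2]
finger_gap: 94.1
finger_force: 0.0
```

```bash
python3 -m creep '{"slide":[[1.1,0.8,0],[0,0,-2],[0,0,-2],[0,0,-2],[0,0,-1],[0,0,-1],[0,0,0],[0,0,0]],"turn":[0,0,0,0,0,0,0,0],"claw":[1,1,1,1,1,1,1,1]}' 20
python3 - <<'E'
from h import *
im,d=manip.camera("scene");cv2.imwrite("pics/s1.png",cv2.resize(im[150:320,190:350,::-1],None,fx=3.5,fy=3.5))
E
```

```text
clock: 3.3
eef_pos: [569.7, -183.6, 343.3]
eef_rot: [3.141, -0.001, 0.079]
wrist_force: [-0.2, -0.8, -0.3]
finger_gap: 93.8
finger_force: 0.0
```

View pics/s1.png

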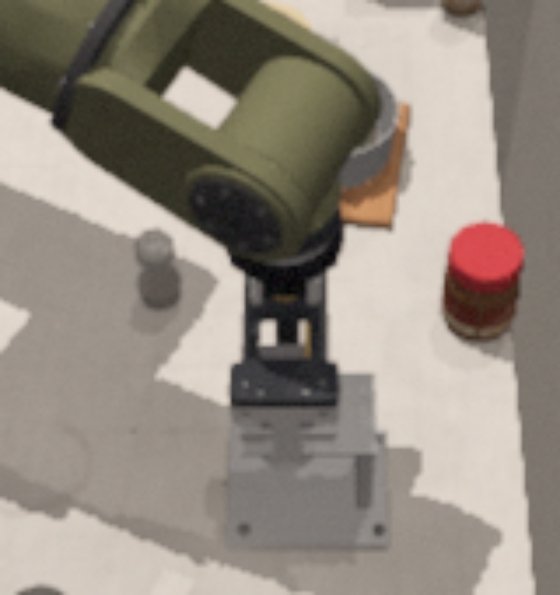

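The gripper straddles the housing with its lower edge at (285,385). I'm closing the fingers now.

```bash
python3 -m creep '{"slide":[[0,0,0],[0,0,0],[0,0,0],[0,0,0],[0,0,0],[0,0,0],[0,0,0],[0,0,0]],"turn":[0,0,0,0,0,0,0,0],"claw":[0.5,0.4,0.3,0.2,0.2,0.1,0,0]}' 25; python3 -m creep '{"slide":[[0,0,0],[0,0,0],[0,0,0.5],[0,0,0.5],[0,0,0.5],[0,0,0.6],[0,0,0],[0,0,0]],"turn":[0,0,0,0,0,0,0,0],"claw":[0,0,0,0,0,0,0,0]}' 25
```

```text
clock: 4.35
eef_pos: [569.6, -183.5, 342.6]
eef_rot: [-3.141, 0.0, 0.079]
wrist_force: [-0.4, 0.4, 0.7]
finger_gap: 29.9
finger_force: 25.0
clock: 5.35
eef_pos: [569.6, -183.5, 363.5]
eef_rot: [-3.141, 0.0, 0.079]
wrist_force: [0.3, 0.6, -2.5]
finger_gap: 29.8
finger_force: 25.0
```

```bash
python3 -m creep '{"slide":[[-1,-0.08,0],[-2,-0.16,0],[-2,-0.16,0],[-2,-0.16,0],[-2,-0.16,0],[0,0,2],[0,0,2],[0,0,0]],"turn":[0,0,0,0,0,0,0,0],"claw":[0,0,0,0,0,0,0,0]}' 25
python3 - <<'E'
from h import *
im,d=manip.camera("scene");np.save("s2d.npy",d);P=cloud("scene",d)
cv2.imwrite("pics/s2.png",cv2.resize(im[190:330,180:380,::-1],None,fx=4,fy=4))
for q in ("spring_scale","scale_hook"):
  for r in manip.cut_out(q,"scene")[:1]:
    Q=P[r["mask"]];Q=Q[~np.isnan(Q[:,0])];print(r["score"],r["position"],len(Q),np.percentile(Q,[2,50,98],axis=0).round())
E
```

```text
clock: 6.35
eef_pos: [479.2, -190.7, 404.7]
eef_rot: [3.14, -0.002, 0.079]
wrist_force: [-0.0, -0.7, -2.0]
finger_gap: 29.8
finger_force: 25.0
0.59 [286.4, 180.5] 459 [[553. 137.  30.]
 [589. 180.  67.]
 [622. 231. 114.]]
```

View pics/s2.png

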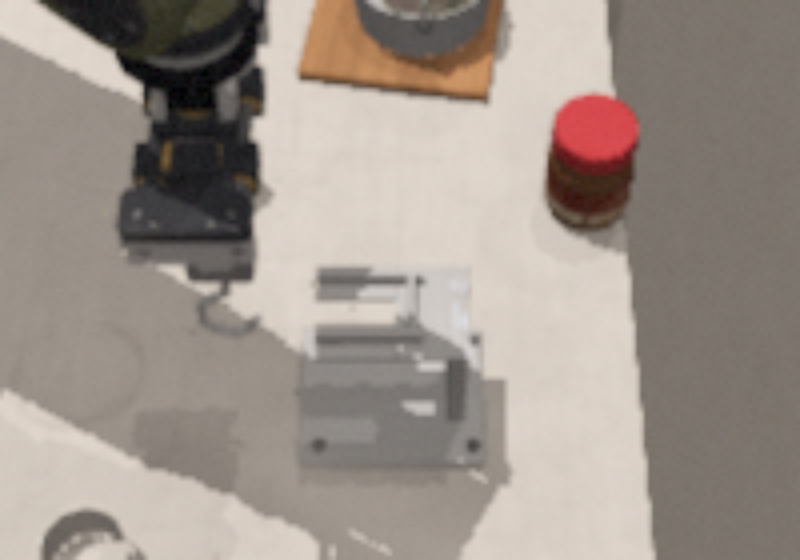

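The scale is out. Its hook is visible at about (228,312) in the crop, tip towards +x (257,318). I'll measure the housing and hook x relative to the TCP.

Run:
```python
from h import *
P=cloud("scene",np.load("s2d.npy"));Q=P.reshape(-1,3)
Q=Q[(abs(Q[:,0]-480)<60)&(abs(Q[:,1]+192)<45)&(Q[:,2]>70)&(Q[:,2]<250)]
for a in range(70,250,8):
    q=Q[(Q[:,2]>=a)&(Q[:,2]<a+8)]
    if len(q): print(a,len(q),q.min(0).round(),q.max(0).round())
```

```text
94 10 [ 471. -196.   97.] [ 489. -191.  102.]
102 16 [ 466. -198.  103.] [ 495. -192.  110.]
110 26 [ 461. -219.  110.] [ 540. -149.  118.]
118 9 [ 463. -208.  120.] [ 540. -159.  125.]
126 7 [ 463. -209.  126.] [ 540. -160.  132.]
134 8 [ 461. -196.  135.] [ 471. -194.  141.]
142 8 [ 469. -197.  143.] [ 480. -193.  150.]
150 3 [ 480. -196.  151.] [ 483. -195.  157.]
158 3 [ 481. -197.  159.] [ 483. -194.  162.]
174 2 [ 489. -205.  182.] [ 501. -205.  182.]
182 30 [ 462. -211.  182.] [ 502. -204.  190.]
190 27 [ 463. -210.  190.] [ 502. -204.  198.]
198 1 [ 469. -209.  199.] [ 469. -209.  199.]
214 8 [ 475. -222.  215.] [ 491. -218.  220.]
```

```bash
python3 -m creep '{"slide":[[0.3,0,2],[0.5,2,2],[0.5,4,0],[0.5,4,0],[0.5,4,0],[0.5,4,0],[0,4,0],[0,4,0]],"turn":[0,0,0,0,0,0,0,0],"claw":[0,0,0,0,0,0,0,0]}' 25; python3 -m creep '{"slide":[[0,4,0],[0,4,0],[0,2,0],[0,1,0],[0,0,-2],[0,0,-2],[0,0,0],[0,0,0]],"turn":[0,0,0,0,0,0.01,0,0],"claw":[0,0,0,0,0,0,0,0]}' 25
python3 - <<'E'
from h import *
for n in("scene","top"):
    im,d=manip.camera(n);np.save(n+"3d.npy",d);P=cloud(n,d).reshape(-1,3)
    cv2.imwrite(f"pics/{n}3.png",cv2.resize(im[130:260,200:380,::-1] if n=="scene" else im[150:290,160:340,::-1],None,fx=4,fy=4))
    Q=P[(abs(P[:,0]-545)<75)&(abs(P[:,1]-185)<45)&(P[:,2]>80)&(P[:,2]<200)]
    for a in range(80,200,8):
        q=Q[(Q[:,2]>=a)&(Q[:,2]<a+8)]
        if len(q): print(n,a,len(q),q.min(0).round(),q.max(0).round())
print(manip.read_state()["eef_pos"])
E
```

```text
clock: 7.5
eef_pos: [507.5, 70.6, 442.5]
eef_rot: [3.142, 0.002, 0.079]
wrist_force: [0.6, -0.2, -1.3]
finger_gap: 30.0
finger_force: 25.0
clock: 8.5
eef_pos: [507.9, 178.8, 404.5]
eef_rot: [-3.141, -0.001, 0.088]
wrist_force: [0.4, 0.1, -1.9]
finger_gap: 29.7
finger_force: 25.0
scene 88 1 [505. 176.  96.] [505. 176.  96.]
scene 96 10 [505. 173.  97.] [521. 180. 104.]
scene 104 14 [492. 140. 105.] [588. 177. 112.]
scene 112 10 [490. 143. 113.] [588. 178. 119.]
scene 120 19 [490. 159. 121.] [586. 211. 128.]
scene 128 9 [490. 172. 128.] [585. 192. 135.]
scene 136 8 [491. 168. 137.] [507. 178. 143.]
scene 144 5 [503. 173. 144.] [510. 177. 148.]
scene 152 2 [507. 176. 154.] [510. 178. 156.]
scene 160 4 [507. 174. 160.] [510. 176. 166.]
scene 168 1 [508. 171. 171.] [508. 171. 171.]
scene 176 10 [491. 161. 180.] [530. 167. 184.]
scene 184 29 [491. 157. 184.] [531. 166. 192.]
scene 192 25 [491. 157. 192.] [531. 167. 200.]
[507.75687977 179.04103383 404.57238958]
```

View pics/scene3.png

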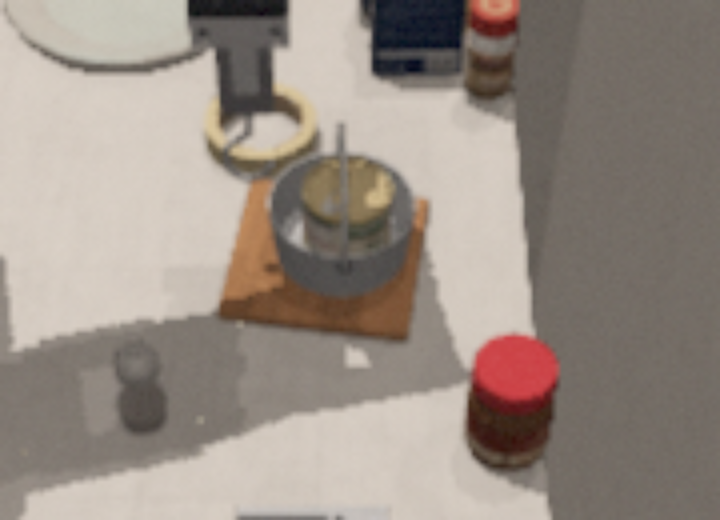

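The hook is at (250,165) and the handle peak at (340,125), about 74 mm ahead in +x. I'm advancing so the wire enters the hook mouth.

```bash
python3 -m creep '{"slide":[[1.2,0.12,0],[1.2,0.12,0],[1.2,0.12,0],[1.2,0.12,0],[1.2,0.12,0],[0.9,0.1,0],[0.4,0.05,0],[0,0,0]],"turn":[0,0,0,0,0,0,0,0],"claw":[0,0,0,0,0,0,0,0]}' 25
python3 - <<'E'
from h import *
for n in("scene",):
    im,d=manip.camera(n);P=cloud(n,d).reshape(-1,3)
    cv2.imwrite(f"pics/{n}4.png",cv2.resize(im[140:220,240:330,::-1],None,fx=7,fy=7,interpolation=cv2.INTER_CUBIC))
    Q=P[(abs(P[:,0]-580)<75)&(abs(P[:,1]-185)<60)&(P[:,2]>80)&(P[:,2]<200)]
    for a in range(80,200,8):
        q=Q[(Q[:,2]>=a)&(Q[:,2]<a+8)]
        if len(q): print(n,a,len(q),q.min(0).round(),q.max(0).round())
E
```

```text
clock: 9.6
eef_pos: [580.7, 186.8, 403.5]
eef_rot: [3.142, 0.0, 0.089]
wrist_force: [-0.4, -0.6, -1.3]
finger_gap: 29.8
finger_force: 25.0
scene 80 1 [589. 128.  88.] [589. 128.  88.]
scene 88 3 [582. 127.  93.] [589. 184.  94.]
scene 96 11 [573. 129.  98.] [595. 186. 103.]
scene 104 14 [566. 136. 104.] [598. 187. 111.]
scene 112 13 [563. 137. 113.] [601. 189. 120.]
scene 120 14 [563. 161. 120.] [586. 204. 128.]
scene 128 12 [563. 177. 128.] [585. 194. 136.]
scene 136 9 [569. 177. 139.] [581. 187. 144.]
scene 144 2 [581. 182. 148.] [585. 182. 149.]
scene 152 4 [581. 181. 153.] [585. 184. 158.]
scene 160 4 [581. 180. 160.] [585. 183. 165.]
scene 176 19 [567. 167. 179.] [603. 175. 184.]
scene 184 28 [563. 166. 184.] [603. 176. 192.]
scene 192 24 [563. 166. 192.] [603. 174. 200.]
```

View pics/scene4.png

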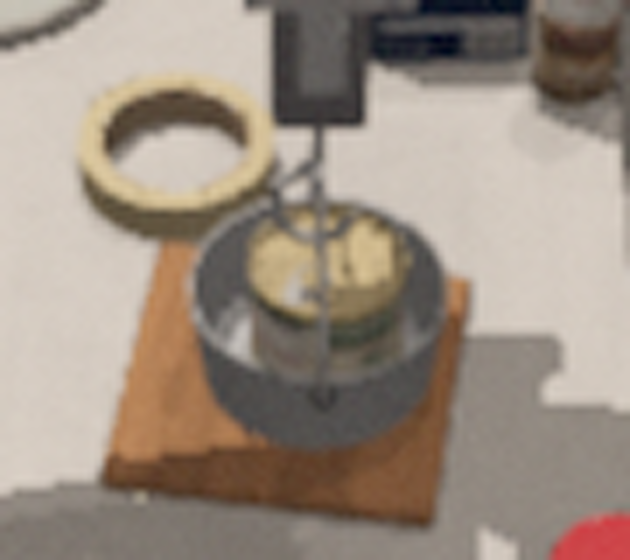

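The wire (x≈585) sits between the hook's back (x≈563) and tip (x≈600), as wanted. Next I raise to just before contact, take a baseline, then keep lifting slowly.

```bash
cat > meas.py <<'E'
from h import *
import sys
n=int(sys.argv[1]) if len(sys.argv)>1 else 6
D=[];F=[]
for i in range(n):
    im,d=manip.camera("scene");D.append(d);s=manip.read_state();F.append(s["wrist_force"])
d=np.median(D,0);P=cloud("scene",d);F=np.array(F)
np.save("lastd.npy",d);cv2.imwrite("pics/last.png",im[:,:,::-1])
z0=s["eef_pos"][2]
print("clock",round(s["clock"],2),"tcp",s["eef_pos"].round(1),"F",F.mean(0).round(2),"sd",F.std(0).round(2)[2])
Q=P.reshape(-1,3);Q=Q[np.hypot(Q[:,0]-586,Q[:,1]-193)<40]
Q=Q[(Q[:,2]>64)&(Q[:,2]<95)]
c=np.array([0,0,np.median(Q[:,2])])
for k in range(12):
    r=Q[:,2]-(c[0]*(Q[:,0]-583)+c[1]*(Q[:,1]-186)+c[2]);g=abs(r)<max(2,6-k)
    A=np.c_[Q[g,0]-583,Q[g,1]-186,np.ones(g.sum())];c=np.linalg.lstsq(A,Q[g,2],rcond=None)[0]
print("tin plane slopes x,y",c[:2].round(3),"z at axis",c[2].round(1),"n",g.sum(),"ctr",Q[g].mean(0).round(1),"lean",np.hypot(*c[:2]).round(3))
E
python3 -m creep '{"slide":[[0,0,0.3],[0,0,0.4],[0,0,0.4],[0,0,0.4],[0,0,0.4],[0,0,0.3],[0,0,0],[0,0,0]],"turn":[0,0,0,0,0,0,0,0],"claw":[0,0,0,0,0,0,0,0]}' 25; python3 meas.py
```

```text
clock: 10.65
eef_pos: [580.6, 186.8, 425.5]
eef_rot: [3.142, 0.0, 0.089]
wrist_force: [-0.0, 0.2, -1.2]
finger_gap: 29.7
finger_force: 25.0
clock 10.95 tcp [580.6 186.7 425.6] F [-0.5   0.21 -1.82] sd 0.4
tin plane slopes x,y [ 0.004 -0.014] z at axis 68.9 n 247 ctr [588.2 196.4  68.8] lean 0.014
```

```bash
python3 -m creep '{"slide":[[0,0,0.3],[0,0,0.4],[0,0,0.4],[0,0,0.4],[0,0,0.4],[0,0,0.3],[0,0,0.2],[0,0,0]],"turn":[0,0,0,0,0,0,0,0],"claw":[0,0,0,0,0,0,0,0]}' 25; python3 meas.py
```

```text
clock: 11.95
eef_pos: [580.6, 186.8, 449.7]
eef_rot: [-3.142, -0.0, 0.089]
wrist_force: [-0.4, 0.1, -4.2]
finger_gap: 29.3
finger_force: 25.0
clock 12.25 tcp [580.6 186.8 449.5] F [ 0.34  0.36 -4.47] sd 0.46
tin plane slopes x,y [ 0.003 -0.013] z at axis 68.9 n 246 ctr [588.  196.8  68.7] lean 0.013
```

```bash
python3 -m creep '{"slide":[[0,0,0.1],[0,0,0.1],[0,0,0.1],[0,0,0.1],[0,0,0.1],[0,0,0.1],[0,0,0],[0,0,0]],"turn":[0,0,0,0,0,0,0,0],"claw":[0,0,0,0,0,0,0,0]}' 25; python3 meas.py 4;  python3 -m creep '{"slide":[[0,0,0.1],[0,0,0.1],[0,0,0.1],[0,0,0.1],[0,0,0.1],[0,0,0],[0,0,0]],"turn":[0,0,0,0,0,0,0],"claw":[0,0,0,0,0,0,0]}' 25; python3 meas.py 4
```

```text
clock: 13.25
eef_pos: [580.6, 186.8, 455.6]
eef_rot: [-3.142, 0.0, 0.089]
wrist_force: [0.1, 0.2, -5.0]
finger_gap: 30.0
finger_force: 25.0
clock 13.45 tcp [580.6 186.8 455.6] F [ 0.18  0.42 -5.17] sd 0.75
tin plane slopes x,y [-0.008 -0.014] z at axis 68.9 n 230 ctr [587.1 197.2  68.7] lean 0.016
clock: 14.32
eef_pos: [580.6, 186.8, 460.6]
eef_rot: [-3.142, 0.0, 0.089]
wrist_force: [0.9, 0.5, -6.3]
finger_gap: 29.9
finger_force: 25.0
clock 14.53 tcp [580.6 186.8 460.6] F [ 0.21  0.13 -5.87] sd 0.33
tin plane slopes x,y [ 0.006 -0.001] z at axis 68.7 n 239 ctr [588.3 197.   68.7] lean 0.007
```

```bash
python3 -m creep '{"slide":[[0,0,0.1],[0,0,0.1],[0,0,0.1],[0,0,0.1],[0,0,0.1],[0,0,0],[0,0,0]],"turn":[0,0,0,0,0,0,0],"claw":[0,0,0,0,0,0,0]}' 25; python3 meas.py 4
```

```text
clock: 15.4
eef_pos: [580.6, 186.8, 465.6]
eef_rot: [3.142, 0.0, 0.089]
wrist_force: [0.4, 0.2, -5.9]
finger_gap: 29.9
finger_force: 25.0
clock 15.6 tcp [580.6 186.8 465.6] F [-0.21  0.73 -6.55] sd 0.63
tin plane slopes x,y [-0.005 -0.02 ] z at axis 69.0 n 232 ctr [587.9 196.3  68.8] lean 0.02
```

```bash
python3 -m creep '{"slide":[[0,0,0.1],[0,0,0.1],[0,0,0.1],[0,0,0.1],[0,0,0],[0,0,0]],"turn":[0,0,0,0,0,0],"claw":[0,0,0,0,0,0]}' 25; python3 meas.py 4
```

```text
clock: 16.35
eef_pos: [580.6, 186.8, 469.6]
eef_rot: [3.142, 0.0, 0.089]
wrist_force: [0.4, 0.4, -6.5]
finger_gap: 30.2
finger_force: 25.0
clock 16.55 tcp [580.6 186.8 469.6] F [-0.15  0.1  -6.94] sd 0.16
tin plane slopes x,y [-0.001 -0.009] z at axis 68.8 n 231 ctr [587.9 195.7  68.7] lean 0.009
```

```bash
python3 -m creep '{"slide":[[0,0,0.1],[0,0,0.1],[0,0,0.1],[0,0,0.1],[0,0,0.1],[0,0,0],[0,0,0]],"turn":[0,0,0,0,0,0,0],"claw":[0,0,0,0,0,0,0]}' 25; python3 meas.py 4
```

```text
clock: 17.42
eef_pos: [580.6, 186.8, 474.6]
eef_rot: [3.142, 0.0, 0.089]
wrist_force: [-0.3, 0.7, -7.0]
finger_gap: 29.7
finger_force: 25.0
clock 17.62 tcp [580.6 186.8 474.6] F [ 0.48  0.33 -7.06] sd 0.51
tin plane slopes x,y [-0.006 -0.013] z at axis 69.2 n 217 ctr [588.1 195.9  69.1] lean 0.014
```

```bash
python3 -m creep '{"slide":[[0,0,0.1],[0,0,0.1],[0,0,0.1],[0,0,0.1],[0,0,0],[0,0,0]],"turn":[0,0,0,0,0,0],"claw":[0,0,0,0,0,0]}' 25; python3 meas.py 5
```

```text
clock: 18.38
eef_pos: [580.6, 186.8, 478.6]
eef_rot: [3.142, 0.0, 0.089]
wrist_force: [-0.6, -0.2, -7.0]
finger_gap: 29.8
finger_force: 25.0
clock 18.62 tcp [580.6 186.8 478.6] F [-0.03  0.02 -7.28] sd 0.22
tin plane slopes x,y [-0.011 -0.066] z at axis 71.6 n 216 ctr [587.1 193.7  71.1] lean 0.067
```

```bash
python3 -m creep '{"slide":[[0,0,0.1],[0,0,0.1],[0,0,0.1],[0,0,0],[0,0,0]],"turn":[0,0,0,0,0],"claw":[0,0,0,0,0]}' 25; python3 meas.py 6
```

```text
clock: 19.25
eef_pos: [580.6, 186.8, 481.6]
eef_rot: [3.142, 0.0, 0.089]
wrist_force: [0.3, -1.2, -7.3]
finger_gap: 30.0
finger_force: 25.0
clock 19.55 tcp [580.6 186.8 481.6] F [ 0.1   0.35 -7.17] sd 0.45
tin plane slopes x,y [-0.019 -0.106] z at axis 73.3 n 216 ctr [586.2 190.5  72.8] lean 0.107
```

```bash
python3 -m creep '{"slide":[[0,0,0.1],[0,0,0.1],[0,0,0],[0,0,0]],"turn":[0,0,0,0],"claw":[0,0,0,0]}' 25; python3 meas.py 6
```

```text
clock: 20.05
eef_pos: [580.6, 186.8, 483.6]
eef_rot: [-3.142, 0.0, 0.089]
wrist_force: [0.6, 0.1, -7.5]
finger_gap: 29.6
finger_force: 25.0
clock 20.35 tcp [580.6 186.8 483.6] F [ 0.09 -0.01 -7.94] sd 0.51
tin plane slopes x,y [-0.021 -0.107] z at axis 73.8 n 216 ctr [586.6 192.4  73. ] lean 0.109
```

```bash
python3 -m creep '{"slide":[[0,0,0.1],[0,0,0.1],[0,0,0],[0,0,0]],"turn":[0,0,0,0],"claw":[0,0,0,0]}' 25; python3 meas.py 6
python3 - <<'E'
import cv2
im=cv2.imread("pics/last.png");cv2.imwrite("pics/l1.png",cv2.resize(im[140:220,240:330],None,fx=7,fy=7,interpolation=cv2.INTER_CUBIC))
E
```

```text
clock: 20.85
eef_pos: [580.6, 186.8, 485.6]
eef_rot: [3.142, 0.0, 0.089]
wrist_force: [-0.2, -0.7, -8.0]
finger_gap: 29.8
finger_force: 25.0
clock 21.15 tcp [580.6 186.8 485.6] F [-0.16  0.2  -8.11] sd 0.29
tin plane slopes x,y [-0.028 -0.108] z at axis 75.1 n 209 ctr [585.9 190.3  74.5] lean 0.112
```

View pics/l1.png

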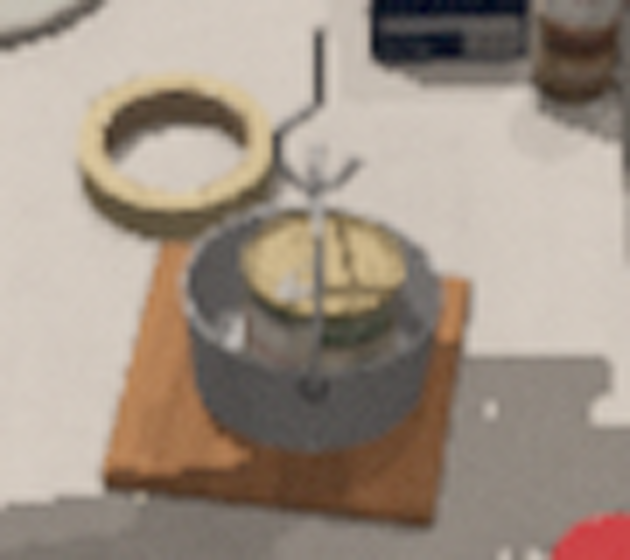

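The pail hangs leaning about 0.1 rad with the wire seated in the hook at (318,180). I'll go up 2 mm more and compare.

```bash
python3 -m creep '{"slide":[[0,0,0.1],[0,0,0.1],[0,0,0],[0,0,0]],"turn":[0,0,0,0],"claw":[0,0,0,0]}' 25; python3 meas.py 8
python3 - <<'E'
from h import *
P=cloud("scene",np.load("lastd.npy")).reshape(-1,3);P0=cloud("scene",np.load("scene_d.npy")).reshape(-1,3)
for Q in(P0,P):
    r=np.hypot(Q[:,0]-583,Q[:,1]-182)
    # rim: top points per sector, front wall bottom
    W=Q[(abs(Q[:,0]-583)<25)&(Q[:,1]<150)&(Q[:,1]>100)&(Q[:,2]>0)]
    b=W[W[:,2]>16]; print("front wall lowest",np.sort(b[:,2])[:12].round(1),"y",b[b[:,2].argsort()[:12],1].round(0))
E
```

```text
clock: 21.65
eef_pos: [580.6, 186.8, 487.6]
eef_rot: [3.142, 0.0, 0.089]
wrist_force: [0.3, -0.0, -8.1]
finger_gap: 30.1
finger_force: 25.0
clock 22.05 tcp [580.6 186.8 487.6] F [-0.24  0.12 -8.21] sd 0.34
tin plane slopes x,y [-0.035 -0.122] z at axis 77.4 n 206 ctr [585.7 191.1  76.6] lean 0.127
front wall lowest [16.5 16.6 16.6 16.7 16.7 16.9 17.3 17.3 17.5 18.9 19.  19.1] y [131. 134. 132. 131. 131. 134. 136. 131. 137. 129. 130. 134.]
front wall lowest [17.3 24.9 25.6 26.4 26.7 28.3 28.6 28.7 29.5 30.1 30.1 30.4] y [126. 125. 124. 118. 121. 119. 119. 121. 121. 122. 119. 125.]
```

```bash
python3 -m creep '{"slide":[[0,0,0],[0,0,0],[0,0,0],[0,0,0],[0,0,0],[0,0,0],[0,0,0],[0,0,0]],"turn":[0,0,0,0,0,0,0,0],"claw":[0,0,0,0,0,0,0,0]}' 25; python3 meas.py 8
```

```text
clock: 23.05
eef_pos: [580.6, 186.8, 487.7]
eef_rot: [-3.142, 0.0, 0.089]
wrist_force: [0.4, 0.5, -7.1]
finger_gap: 29.7
finger_force: 25.0
clock 23.45 tcp [580.6 186.8 487.6] F [ 0.02 -0.2  -7.73] sd 0.41
tin plane slopes x,y [-0.031 -0.12 ] z at axis 77.5 n 211 ctr [586.2 190.5  76.8] lean 0.124
```

```bash
python3 -m creep '{"slide":[[0,0,0.05],[0,0,0.05],[0,0,0.05],[0,0,0],[0,0,0],[0,0,0],[0,0,0],[0,0,0]],"turn":[0,0,0,0,0,0,0,0],"claw":[0,0,0,0,0,0,0,0]}' 25; python3 meas.py 8;  python3 -m creep '{"slide":[[0,0,0],[0,0,0],[0,0,0],[0,0,0],[0,0,0],[0,0,0],[0,0,0],[0,0,0]],"turn":[0,0,0,0,0,0,0,0],"claw":[0,0,0,0,0,0,0,0]}' 25; python3 meas.py 8
```

```text
clock: 24.45
eef_pos: [580.6, 186.8, 489.2]
eef_rot: [3.142, -0.0, 0.089]
wrist_force: [-0.3, -0.3, -7.9]
finger_gap: 29.8
finger_force: 25.0
clock 24.85 tcp [580.6 186.8 489.1] F [-0.16 -0.12 -7.77] sd 0.17
tin plane slopes x,y [-0.035 -0.12 ] z at axis 78.9 n 214 ctr [585.6 190.2  78.3] lean 0.125
clock: 25.85
eef_pos: [580.6, 186.8, 489.2]
eef_rot: [-3.142, -0.0, 0.089]
wrist_force: [0.3, 0.0, -8.2]
finger_gap: 29.7
finger_force: 25.0
clock 26.25 tcp [580.6 186.8 489.1] F [-0.26  0.29 -7.7 ] sd 0.25
tin plane slopes x,y [-0.033 -0.116] z at axis 78.9 n 212 ctr [585.4 190.9  78.2] lean 0.12
```

The pail hangs free: raising 1.5 mm lifted it 1.4 mm at constant lean, and the weight is about 6.0 N. I'll hold a little longer, then set it down slowly.

```bash
python3 -m creep '{"slide":[[0,0,0],[0,0,0],[0,0,0],[0,0,0],[0,0,0],[0,0,0],[0,0,0],[0,0,0]],"turn":[0,0,0,0,0,0,0,0],"claw":[0,0,0,0,0,0,0,0]}' 25; python3 meas.py 3; python3 -m creep '{"slide":[[0,0,-0.1],[0,0,-0.1],[0,0,-0.1],[0,0,-0.1],[0,0,-0.1],[0,0,-0.1],[0,0,-0.1],[0,0,-0.1]],"turn":[0,0,0,0,0,0,0,0],"claw":[0,0,0,0,0,0,0,0]}' 25; python3 -m creep '{"slide":[[0,0,-0.1],[0,0,-0.1],[0,0,-0.1],[0,0,-0.1],[0,0,-0.1],[0,0,-0.1],[0,0,-0.1],[0,0,-0.1]],"turn":[0,0,0,0,0,0,0,0],"claw":[0,0,0,0,0,0,0,0]}' 25; python3 meas.py 4
```

```text
clock: 27.25
eef_pos: [580.6, 186.8, 489.1]
eef_rot: [-3.142, 0.0, 0.089]
wrist_force: [0.1, 0.4, -8.6]
finger_gap: 29.6
finger_force: 25.0
clock 27.4 tcp [580.6 186.8 489.2] F [-0.36  0.49 -8.23] sd 0.48
tin plane slopes x,y [-0.026 -0.117] z at axis 79.1 n 200 ctr [585.7 191.1  78.4] lean 0.12
clock: 28.4
eef_pos: [580.6, 186.8, 481.1]
eef_rot: [3.142, -0.0, 0.089]
wrist_force: [-0.2, 0.1, -7.7]
finger_gap: 29.9
finger_force: 25.0
clock: 29.4
eef_pos: [580.6, 186.8, 473.1]
eef_rot: [3.142, -0.0, 0.089]
wrist_force: [-0.8, -0.2, -6.7]
finger_gap: 30.1
finger_force: 25.0
clock 29.6 tcp [580.6 186.8 473.2] F [-0.36 -0.33 -6.38] sd 0.38
tin plane slopes x,y [-0.031 -0.117] z at axis 73.6 n 219 ctr [586.4 189.3  73.1] lean 0.121
```

```bash
python3 -m creep '{"slide":[[0,0,-0.1],[0,0,-0.1],[0,0,-0.1],[0,0,-0.1],[0,0,0],[0,0,0]],"turn":[0,0,0,0,0,0],"claw":[0,0,0,0,0,0]}' 25; python3 meas.py 3
python3 - <<'E'
import cv2
im=cv2.imread("pics/last.png");cv2.imwrite("pics/l2.png",cv2.resize(im[140:220,240:330],None,fx=7,fy=7,interpolation=cv2.INTER_CUBIC))
E
```

```text
clock: 30.35
eef_pos: [580.6, 186.8, 469.2]
eef_rot: [3.142, -0.0, 0.089]
wrist_force: [-0.4, -1.5, -6.0]
finger_gap: 30.0
finger_force: 25.0
clock 30.5 tcp [580.6 186.8 469.2] F [ 0.01 -0.75 -5.46] sd 0.53
tin plane slopes x,y [-0.035 -0.102] z at axis 73.5 n 213 ctr [585.9 191.8  72.8] lean 0.108
```

View pics/l2.png

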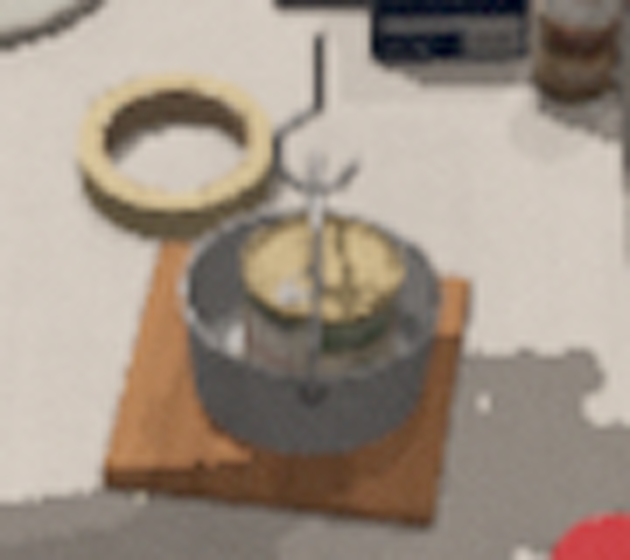

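The pail rests on its +y edge, still leaning, because the hook holds its handle sideways (Fy is about -0.75 N). I'll follow the handle in -y while lowering so the pail rights itself gently.

```bash
python3 -m creep '{"slide":[[0.01,-0.1,-0.05],[0.01,-0.1,-0.05],[0.01,-0.1,-0.05],[0.01,-0.1,-0.05],[0.01,-0.1,-0.05],[0.01,-0.1,-0.05],[0,0,0],[0,0,0]],"turn":[0,0,0,0,0,0,0,0],"claw":[0,0,0,0,0,0,0,0]}' 25; python3 meas.py 5
```

```text
clock: 31.5
eef_pos: [581.2, 180.8, 466.2]
eef_rot: [-3.142, -0.0, 0.089]
wrist_force: [-0.4, -0.2, -5.2]
finger_gap: 30.3
finger_force: 25.0
clock 31.75 tcp [581.2 180.8 466.2] F [-0.25 -0.41 -6.05] sd 0.32
tin plane slopes x,y [-0.033 -0.039] z at axis 71.1 n 217 ctr [586.3 188.3  70.9] lean 0.051
```

Righting as expected; I'll continue.

```bash
python3 -m creep '{"slide":[[0,-0.08,-0.05],[0,-0.08,-0.05],[0,-0.08,-0.05],[0,-0.04,-0.1],[0,0,-0.1],[0,0,-0.1],[0,0,-0.1],[0,0,-0.1]],"turn":[0,0,0,0,0,0,0,0],"claw":[0,0,0,0,0,0,0,0]}' 25; python3 meas.py 5
```

```text
clock: 32.75
eef_pos: [581.2, 178.0, 459.6]
eef_rot: [3.142, -0.0, 0.089]
wrist_force: [-1.4, -0.9, -5.1]
finger_gap: 29.7
finger_force: 25.0
clock 33.0 tcp [581.2 178.  459.7] F [-0.34 -0.65 -5.56] sd 0.28
tin plane slopes x,y [-0.019 -0.022] z at axis 70.1 n 219 ctr [586.7 187.9  69.9] lean 0.029
```

```bash
python3 -m creep '{"slide":[[0.02,-0.05,-0.2],[0.02,-0.05,-0.2],[0.02,-0.05,-0.2],[0,0,-0.2],[0,0,-0.2],[0,0,-0.2],[0,0,-0.2],[0,0,-0.2]],"turn":[0,0,0,0,0,0,0,0],"claw":[0,0,0,0,0,0,0,0]}' 25; python3 meas.py 5; python3 -m creep '{"slide":[[0,0,-0.2],[0,0,-0.2],[0,0,-0.2],[0,0,-0.2],[0,0,-0.2],[0,0,-0.2],[0,0,0],[0,0,0]],"turn":[0,0,0,0,0,0,0,0],"claw":[0,0,0,0,0,0,0,0]}' 25; python3 meas.py 5
```

```text
clock: 34.0
eef_pos: [581.8, 176.5, 443.6]
eef_rot: [3.142, -0.0, 0.089]
wrist_force: [-0.9, -2.0, -3.8]
finger_gap: 29.9
finger_force: 25.0
clock 34.25 tcp [581.8 176.5 443.7] F [-1.08 -1.53 -3.68] sd 0.48
tin plane slopes x,y [-0.011 -0.012] z at axis 69.4 n 199 ctr [588.  186.1  69.3] lean 0.016
clock: 35.25
eef_pos: [581.8, 176.5, 431.8]
eef_rot: [-3.141, -0.0, 0.089]
wrist_force: [-0.1, -0.7, -2.6]
finger_gap: 29.8
finger_force: 25.0
clock 35.5 tcp [581.8 176.5 431.7] F [-0.11  0.08 -2.11] sd 0.24
tin plane slopes x,y [-0.004 -0.002] z at axis 68.6 n 223 ctr [586.4 187.1  68.5] lean 0.004
```

```bash
python3 -m creep '{"slide":[[0,0,-0.4],[0,0,-0.5],[0,0,-0.5],[0,0,-0.5],[0,0,-0.5],[0,0,-0.3],[0,0,0],[0,0,0]],"turn":[0,0,0,0,0,0,0,0],"claw":[0,0,0,0,0,0,0,0]}' 25; python3 meas.py 3
python3 - <<'E'
from h import *
im=cv2.imread("pics/last.png");cv2.imwrite("pics/l3.png",cv2.resize(im[140:220,240:330],None,fx=7,fy=7,interpolation=cv2.INTER_CUBIC))
Q=cloud("scene",np.load("lastd.npy")).reshape(-1,3)
Q=Q[(abs(Q[:,0]-580)<40)&(abs(Q[:,1]-175)<60)&(Q[:,2]>85)&(Q[:,2]<175)]
for a in range(88,176,8):
    q=Q[(Q[:,2]>=a)&(Q[:,2]<a+8)];print(a,[tuple(p) for p in q[:, :2].round().astype(int).tolist()])
E
```

```text
clock: 36.5
eef_pos: [581.8, 176.4, 404.8]
eef_rot: [-3.142, -0.0, 0.089]
wrist_force: [-0.1, -0.9, -1.7]
finger_gap: 29.7
finger_force: 25.0
clock 36.65 tcp [581.8 176.5 404.8] F [ 0.75 -0.17 -1.96] sd 0.33
tin plane slopes x,y [ 0.008 -0.007] z at axis 68.7 n 186 ctr [586.6 183.8  68.7] lean 0.01
88 [(589, 117)]
96 [(579, 177), (589, 175), (573, 171), (577, 169), (580, 170), (586, 173), (589, 171), (592, 172), (596, 176), (586, 120), (589, 121), (586, 117), (589, 116), (586, 116)]
104 [(567, 169), (570, 170), (573, 174), (595, 173), (599, 173), (570, 173), (573, 169), (576, 173), (592, 172), (596, 172), (585, 131), (585, 127), (586, 125), (589, 127), (586, 122), (589, 126), (586, 120), (589, 120)]
112 [(577, 213), (564, 170), (598, 176), (602, 175), (564, 171), (567, 170), (598, 174), (602, 174), (584, 145), (584, 143), (588, 142), (585, 139), (588, 139), (585, 137), (588, 136), (585, 132), (588, 133), (588, 130), (589, 125)]
120 [(578, 189), (581, 189), (579, 182), (563, 171), (564, 171), (567, 170), (567, 170), (583, 161), (583, 159), (584, 152), (584, 150), (584, 147)]
128 [(563, 174), (582, 179), (563, 171), (567, 169), (579, 175), (582, 172), (567, 168), (583, 170), (583, 167), (583, 163)]
136 [(570, 170), (573, 171), (576, 170), (567, 171), (570, 171), (573, 171)]
144 [(579, 172), (582, 171), (585, 170), (573, 172), (576, 173), (579, 170), (582, 172)]
152 [(582, 172), (585, 172), (582, 170), (585, 173)]
160 [(582, 172), (585, 172), (582, 173), (585, 171)]
168 []
```

View pics/l3.png

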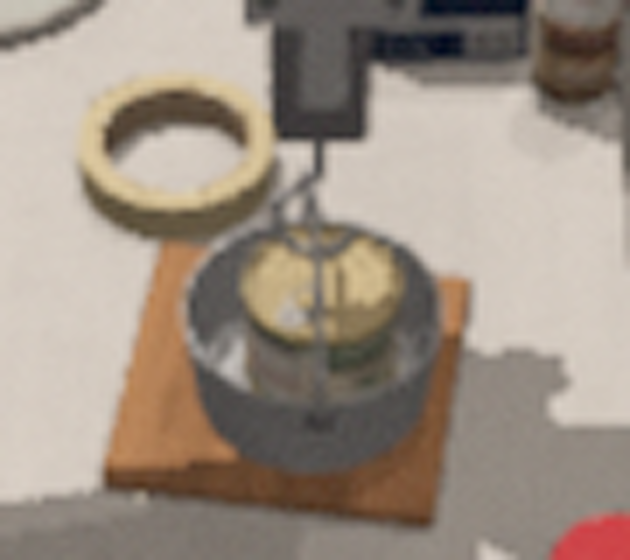

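The pail stands flat on its board with the wire free inside the hook mouth. I'm backing out along the scale's -x and heading for the stand.

```bash
python3 -m creep '{"slide":[[-0.5,-0.05,0],[-1,-0.09,0],[-1,-0.09,0],[-1,-0.09,0],[-1,-0.09,0],[-1.5,-0.13,0],[-1.5,-0.13,0],[0,0,0]],"turn":[0,0,0,0,0,0,0,0],"claw":[0,0,0,0,0,0,0,0]}' 25; python3 meas.py 1; python3 -m creep '{"slide":[[-0.3,0,2],[-0.5,-2,2],[-0.5,-4,0],[-0.5,-4,0],[-0.5,-4,0],[-0.5,-4,0],[0,-4,0],[0,-4,0]],"turn":[0,0,0,0,-0.01,0,0,0],"claw":[0,0,0,0,0,0,0,0]}' 25
```

```text
clock: 37.65
eef_pos: [506.1, 169.8, 405.0]
eef_rot: [-3.141, -0.001, 0.089]
wrist_force: [0.5, -1.0, -1.5]
finger_gap: 29.5
finger_force: 25.0
clock 37.7 tcp [506.6 169.8 405. ] F [ 0.84 -0.84 -0.81] sd 0.0
tin plane slopes x,y [-0.002 -0.014] z at axis 68.6 n 170 ctr [587.7 187.5  68.6] lean 0.014
clock: 38.7
eef_pos: [479.0, -91.7, 444.8]
eef_rot: [3.141, -0.0, 0.079]
wrist_force: [0.3, -0.1, -2.7]
finger_gap: 29.9
finger_force: 25.0
```

```bash
python3 -m creep '{"slide":[[0,-4,0],[0,-4,0],[0,-1.4,0],[0,-0.5,-2],[0,0,-2],[0,0,0],[0,0,0],[0,0,0]],"turn":[0,0,0,0,0,0,0,0],"claw":[0,0,0,0,0,0,0,0]}' 25
python3 - <<'E'
from h import *
d=np.median([manip.camera("scene")[1] for _ in range(3)],0)
print(manip.read_state()["eef_pos"].round(1),manip.read_state()["eef_rot"].round(3))
for D in(np.load("s2d.npy"),d):
    Q=cloud("scene",D).reshape(-1,3)
    Q=Q[(abs(Q[:,0]-485)<35)&(abs(Q[:,1]+192)<25)&(Q[:,2]>85)&(Q[:,2]<205)]
    for a in(94,102,110,126,142,152,182,190):
        q=Q[(Q[:,2]>=a)&(Q[:,2]<a+8)]
        if len(q):print(a,len(q),q.min(0).round(),q.max(0).round(),q.mean(0).round(1))
E
```

```text
clock: 39.7
eef_pos: [479.0, -189.0, 405.5]
eef_rot: [3.141, -0.001, 0.079]
wrist_force: [0.3, 0.0, -2.5]
finger_gap: 29.7
finger_force: 25.0
[ 478.8 -189.2  405.1] [ 3.141e+00 -1.000e-03  7.900e-02]
94 10 [ 471. -196.   97.] [ 489. -191.  102.] [ 480.4 -194.2  100.4]
102 16 [ 466. -198.  103.] [ 495. -192.  110.] [ 479.4 -194.6  106.2]
110 11 [ 461. -197.  110.] [ 501. -190.  117.] [ 482.3 -194.1  114.2]
126 4 [ 463. -198.  127.] [ 466. -196.  132.] [ 464.5 -197.   130.1]
142 8 [ 469. -197.  143.] [ 480. -193.  150.] [ 474.9 -194.8  145.2]
152 4 [ 480. -197.  152.] [ 483. -194.  159.] [ 482.1 -195.9  156.7]
182 30 [ 462. -211.  182.] [ 502. -204.  190.] [ 482.2 -207.2  186.1]
190 27 [ 463. -210.  190.] [ 502. -204.  198.] [ 484.  -207.5  193.9]
94 7 [ 478. -194.   98.] [ 489. -189.  102.] [ 482.  -191.6  100.1]
102 17 [ 463. -195.  102.] [ 495. -191.  109.] [ 479.1 -192.9  105.3]
110 13 [ 461. -196.  111.] [ 501. -188.  118.] [ 482.2 -192.3  114.1]
126 4 [ 461. -195.  129.] [ 466. -194.  134.] [ 463.6 -194.8  131.3]
142 10 [ 469. -195.  142.] [ 482. -190.  150.] [ 475.1 -192.7  146.1]
152 4 [ 478. -195.  154.] [ 483. -192.  160.] [ 480.4 -193.5  156.2]
182 22 [ 462. -209.  183.] [ 502. -203.  190.] [ 482.7 -205.6  186.8]
190 23 [ 461. -207.  190.] [ 502. -201.  196.] [ 483.5 -205.4  192.5]
```

The grip is unchanged. I'm lowering to insertion height and sliding in.

```bash
python3 -m creep '{"slide":[[0,-0.15,-1.5],[0,0,-1.5],[0,0,-1.1],[0,0,0],[1.5,0.12,0],[1.5,0.12,0],[1.5,0.12,0],[1,0.08,0]],"turn":[0,0,0,0,0,0,0,0],"claw":[0,0,0,0,0,0,0,0]}' 25; python3 -m creep '{"slide":[[1,0.08,0],[1,0.08,0],[1,0.08,0],[0.5,0.04,0],[0,0,0],[0,0,0]],"turn":[0,0,0,0,0,0],"claw":[0,0,0,0,0,0]}' 25
```

```text
clock: 40.85
eef_pos: [534.4, -186.3, 363.9]
eef_rot: [3.141, -0.0, 0.079]
wrist_force: [0.0, 0.3, -2.8]
finger_gap: 30.0
finger_force: 25.0
clock: 41.6
eef_pos: [568.7, -183.6, 363.7]
eef_rot: [-3.142, 0.0, 0.079]
wrist_force: [-0.3, 0.4, -2.1]
finger_gap: 29.8
finger_force: 25.0
```

```bash
python3 -m creep '{"slide":[[0.1,0,-0.4],[0,0,-0.4],[0,0,-0.4],[0,0,-0.3],[0,0,-0.2],[0,0,-0.2],[0,0,-0.1],[0,0,0]],"turn":[0,0,0,0,0,0,0,0],"claw":[0,0,0,0,0,0,0,0]}' 25
```

```text
clock: 42.6
eef_pos: [569.8, -183.5, 343.6]
eef_rot: [-3.142, 0.0, 0.079]
wrist_force: [-0.3, 0.4, -1.7]
finger_gap: 29.8
finger_force: 25.0
```

```bash
python3 -m creep '{"slide":[[0,0,-0.05],[0,0,-0.05],[0,0,0],[0,0,0]],"turn":[0,0,0,0],"claw":[0,0,0,0]}' 25
python3 - <<'E'
from h import *
F=[]
for _ in range(4): manip.camera("scene");F.append(manip.read_state()["wrist_force"])
print(np.mean(F,0).round(2),manip.read_state()["eef_pos"].round(1))
E
```

```text
clock: 43.1
eef_pos: [569.8, -183.5, 342.7]
eef_rot: [-3.142, -0.0, 0.079]
wrist_force: [0.1, 0.0, -1.8]
finger_gap: 29.9
finger_force: 25.0
[ 0.41  0.81 -2.16] [ 569.8 -183.5  342.6]
```

Still carrying the weight, so I go down in half-millimetre steps.

```bash
python3 -m creep '{"slide":[[0,0,-0.05],[0,0,-0.05],[0,0,0],[0,0,0]],"turn":[0,0,0,0],"claw":[0,0,0,0]}' 25
python3 - <<'E'
from h import *
F=[]
for _ in range(4): manip.camera("scene");F.append(manip.read_state()["wrist_force"])
print(np.mean(F,0).round(2),manip.read_state()["eef_pos"].round(1))
E
```

```text
clock: 43.8
eef_pos: [569.8, -183.5, 342.6]
eef_rot: [3.141, -0.001, 0.079]
wrist_force: [-4.2, 2.4, 6.9]
finger_gap: 29.8
finger_force: 25.0
[-4.38  2.23  7.16] [ 569.8 -183.5  342.6]
```

```bash
python3 -m creep '{"slide":[[0,0,0.05],[0,0,0],[0,0,0],[0,0,0],[0,0,0],[0,0,0],[0,0,0],[0,0,0]],"turn":[0,0,0,0,0,0,0,0],"claw":[0.36,0.4,0.5,0.6,0.7,0.8,0.9,0.9]}' 25; python3 -m creep '{"slide":[[0,0,1],[0,0,2],[0,0,2],[0,0,2],[0,0,2],[-3,-3,2],[-5,-3,0],[-5,-3,0]],"turn":[0,0,0,0,0,0,0,0],"claw":[0.9,0.9,0.9,0.9,0.9,0.9,0.9,0.9]}' 25; python3 -m creep '{"slide":[[-5,-3,0],[-5,-3,0],[-4,-3,0],[-2,-2,0],[0,0,0],[0,0,0]],"turn":[0,0,0,0,0,0],"claw":[0.9,0.9,0.9,0.9,0.9,0.9]}' 25
python3 - <<'E'
from h import *
im,d=manip.camera("scene");np.save("scene_d.npy",d);im2,d2=manip.camera("top");np.save("top_d.npy",d2)
cv2.imwrite("pics/end.png",cv2.resize(im[150:320,190:350,::-1],None,fx=3.5,fy=3.5))
E
python3 fit.py | grep -E "scaletop|shelf|handle|board"
```

```text
clock: 45.0
eef_pos: [569.8, -183.5, 342.2]
eef_rot: [3.142, -0.0, 0.079]
wrist_force: [-0.3, 0.7, -0.1]
finger_gap: 84.0
finger_force: 0.0
clock: 46.0
eef_pos: [438.2, -274.0, 453.0]
eef_rot: [3.141, -0.001, 0.079]
wrist_force: [-0.3, -0.9, 0.6]
finger_gap: 84.5
finger_force: 0.0
clock: 46.75
eef_pos: [280.2, -383.1, 452.5]
eef_rot: [3.141, -0.0, 0.079]
wrist_force: [0.7, 0.0, -0.4]
finger_gap: 84.5
finger_force: 0.0
scene shelf 513 [ 586.3 -180.8] [99.4 69.6] 4.6 z 116.2
scene scaletop 176 [ 570.3 -186.8] [42.  30.1] 4.1 z 187.6
scene board 598 [562.6 187.1] [174.9 178.7] 85.0 z 10.4
scene handle 52 [ 1.05000e-01 -9.94000e-01  5.84545e+02  1.45145e+02] yaw 0.106 top [581.6 172.4 127.7]
top shelf 583 [ 584.7 -179.7] [101.1  70.7] 3.7 z 118.4
top scaletop 206 [ 570.  -185.5] [43.7 30.1] 1.4 z 190.1
top board 1601 [572.7 175.2] [206.4 204.4] 89.2 z 12.7
top handle 97 [ 1.12000e-01 -9.94000e-01  5.80442e+02  1.70455e+02] yaw 0.113 top [580.2 175.6 134.3]
```

View pics/end.png

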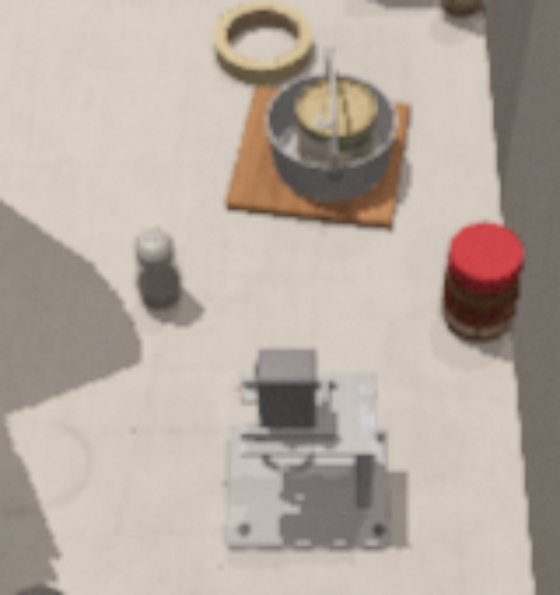

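The scale is back on its seat (287,385) and the pail is flat on its board (332,135). I'll check quickly that the scale is upright before handing in.

Run:
```python
from h import *
d=np.median([manip.camera("top")[1] for _ in range(6)],0);ds=np.median([manip.camera("scene")[1] for _ in range(6)],0)
P=cloud("top",d).reshape(-1,3)
Q=P[(abs(P[:,0]-570)<20)&(abs(P[:,1]+185)<16)&(P[:,2]>183)]
A=np.c_[Q[:,0]-570,Q[:,1]+185,np.ones(len(Q))];print("top plane",np.linalg.lstsq(A,Q[:,2],rcond=None)[0].round(3),len(Q))
P=cloud("scene",ds).reshape(-1,3)
Q=P[(abs(P[:,0]-570)<18)&(P[:,1]<-188)&(P[:,1]>-215)&(P[:,2]>132)&(P[:,2]<183)]
A=np.c_[Q[:,0]-570,Q[:,2]-155,np.ones(len(Q))];print("front face y vs x,z",np.linalg.lstsq(A,Q[:,1],rcond=None)[0].round(3),len(Q))
```

```text
top plane [ 1.70000e-02 -3.40000e-02  1.90078e+02] 198
front face y vs x,z [ 6.60000e-02  7.00000e-03 -2.00481e+02] 155
```

```bash
python3 -c "
from cell import manip
print(manip.sign_off())"
```

```text
the job is handed in; nothing more can be done
None
```

I weighed the pail at about 0.61 kg with the tin and handed the job in: it hung clear, about 10 mm up at its centre, for over 2 s and now stands flat on its board about 12 mm nearer the stand than before, with the scale upright in its stand about 4 mm off-centre.

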